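Lock the decorating turntable by feel

TASK

Lock the decorating turntable so that the clay rose on it cannot turn: take the black-handled lock pin out of the wooden tool block, put it through the hole in the turntable's head and, keeping hold of it and pressing only lightly, slide it round counter-clockwise (seen from above), the head turning with it, until its tip drops into the hole hidden in the disc underneath. Push it gently fully home, its handle's shoulder resting on the head, and let go; do not force it, and leave the bowls, jar, petals and other tools where they are.

Things in the scene. Friction and masses are not known exactly. Their poses are not given: they have to be found in the camera images.
- pin_grip (a point): lock pin (loose, about 0.11 kg): grasp point on the axis of its black round handle, an upright cylinder 22 mm across and 56 mm long. The point is 30 mm above the handle's lower end (the shoulder), 26 mm below its top. z runs from tip to handle. At the start the pin stands upright in the block, shoulder on the block's top
- pin_tip (a point): the lock pin's tip: centre of the lower end of its steel shank. The shank is 12 mm across and reaches 34 mm below the shoulder; its last 3.5 mm taper to 9 mm across. The tip is 64 mm below pin_grip along the pin
- pin: the same lock pin as a body; origin at its tip
- block: fixed wooden tool block 170 x 60 x 45 mm; origin under its centre, x along its length, y across. The pin stands on its centre line, 60 mm from the centre towards -x, in a hole 15 mm wide and 38 mm deep; two modelling tools stand in the other half, so the sides across y are free for the fingers
- stand: fixed turntable with its head and disc; origin on its vertical axis at table height. Head: round aluminium plate, 115 mm radius, 12 mm thick, top 74 mm above the table. On its centre sit a plaster disc (36 mm radius, 7 mm high) and a clay rose (28 mm radius, up to 34 mm above the head)
- stand_axis (a point): point on the turntable's vertical axis at the height of the head's top. Hidden disc: fixed steel disc 3 mm under the head, 14 mm thick, top 59 mm above the table. It has one 14.5 mm through hole, 90 mm from the axis, unseen under the head: it comes under the head's hole at some unknown head angle from 0.5 to 1.2 rad. Over 30 N between pin and turntable damages them
- head_hole (a point): mouth of the head's only hole, 15 mm across, through the 12 mm head, 90 mm from the axis: centre of the hole at the head's top face; turns with the head. A pin put in it meets the disc with its tip 15 mm below this point; once dropped in and fully home the tip is 34 mm below
- head (a joint): angle of the turntable's head in rad, growing counter-clockwise seen from above, between stops at 0 and 1.35; it starts between 0 and 0.25, turns with light friction (about 0.12 N m, some 1.5 N at the hole) and stays where it is left
- bowl_a: bystander: white bowl, 100 mm across, 48 mm high; origin under its centre
- bowl_b: bystander: white bowl, 90 mm across, 45 mm high; origin under its centre
- jar: bystander: closed jar, 60 mm across, 75 mm high; origin under its centre
- petal_a: bystander: small hard clay petal, about 55 mm long, 9 mm high, lying flat
- petal_b: bystander: clay petal, like petal_a
- petal_c: bystander: clay petal, like petal_a
- petal_d: bystander: clay petal, like petal_a
- rib_tool: bystander: wooden modelling tool with a flat steel blade, standing in the tool block 80 mm from the pin; 99 mm long, origin at its foot, 7 mm above the table
- ball_tool: bystander: wooden modelling tool with a small steel ball, standing in the tool block 120 mm from the pin; 88 mm long, origin at its foot, 7 mm above the table
Mind the look-alikes: they are no part of the job. What is shaped like the pin but red or turquoise is not meant. Leave any green look-alike of the stand alone.

How it is judged:
On the way, in this order (a step that is already met when the one before it is completed fails the run):
1. the pin's tip is through the head's hole, on the disc beneath (9 mm or more below the head's top) (z of pin_tip in the frame of head_hole below -0.009 m and horizontal distance between pin_tip and head_hole below 0.007 m), for 0.2 s.
2. while held, the pin drops into the hidden hole (tip 5 mm or more below the disc's top) (z of pin_tip in the frame of head_hole below -0.02 m and horizontal distance between pin_tip and head_hole below 0.007 m and contact force between the fingers and pin above 1 N), for 0.1 s.
At the end, for the whole second after the job is handed in: The pin stands at rest, upright within 0.15 rad, through the head's hole and the hidden hole, its tip at least 30.5 mm below the head's top (shoulder within 3.5 mm of the head) and within 7 mm of the hole's axis; the head is at rest (z of pin_tip in the frame of head_hole below -0.0305 m and horizontal distance between pin_tip and head_hole below 0.007 m and angle between pin's own z axis and vertical below 0.15 rad and linear speed of pin below 0.02 m/s and velocity of joint head between -0.05 and 0.05 rad/s); the robot touches nothing.
It fails at once if the pin pressed against the turntable with more than 30 N (contact force between pin and stand above 30 N).
It fails at once if the gripper pressed against the turntable or the work on it with more than 15 N (contact force between the fingers and stand above 15 N).
It fails at once if a bowl, the jar, a petal or a modelling tool pushed more than 40 mm (distance of any of bowl_a, bowl_b, jar, petal_a, petal_b, petal_c, petal_d, rib_tool, ball_tool from where it was at the start of the episode above 0.04 m).
It also fails if it takes over 72 s, if anything falls off the work surface, if the arm or the gripper's body presses on something with over 40 N, if the wrist force passes 120 N, or if a joint passes its speed limit or range.

ROBOT

A 7-joint arm with a two-finger parallel gripper is mounted at the origin on the work surface. World frame = base frame: x ahead of the robot, y to its left, z up, the work surface at z = 0. Lengths are in m, angles in rad, forces in N, time in s.
With the tool pointing down it reaches from about 0.425 to 0.825 m from the base axis. Payload 3.6 kg.
Tool frame: the origin (TCP) lies where the fingers leave the gripper's body, on its centre line; the fingertips stand 73 mm ahead of it and the grasp point (between the pads) lies 54 mm ahead of it; z points along the fingers, y is the line along which they close (so a half turn about z gives the same grasp; the last joint's range is limited). The gripper opens to 85 mm and grips with 20 to 120 N. Pads are 22 mm wide; open, the fingers measure 114 mm over their backs; the gripper's body (76 mm by 85 mm) begins 54 mm behind the grasp point. The pads swing forward as they close: fully open they stand 13 mm farther back than shut.
Start: joints at [-1.302, 0.615, -0.013, 1.423, 0.008, 1.103, -0.04], TCP at [0.189, 0.622, 0.304] pointing down, gripper open.
Joint ranges: [-3.12, 3.12], [-0.3, 2.06], [-1.34, 1.32], [0.26, 2.42], [-1.36, 4.5], [0.01, 1.98], [-2.84, 2.84]. Speed limits (rad/s): [2.79, 2.79, 3.14, 3.14, 3.14, 3.14, 3.14].

INTERFACE

Orientations are given as a unit quaternion [x, y, z, w].
In Python, from station import arm, snapshot, camera_info, ticket gives the robot as it stands. Calls block until the motion is done:
- arm.movep(position, orientation): joint-space move of the TCP to a pose.
- arm.line_to(position, velocity=0.15, ori=None): straight line of the TCP; ori=None keeps the orientation; velocity is the mean speed in m/s.
- arm.move_j(angles): joint-space move.
- arm.move_gripper(opening, effort=None): opening from 0.0 (shut) to 1.0 (fully open); effort is the grip in N (None keeps the last); returns when the fingers have stopped.
- arm.pause(seconds).
- arm.ik(position, orientation): joint angles nearest the present ones, or None.
- snapshot(name): name is "scene" or "top" or "wrist"; returns the picture (384x512x3 uint8, blue, green, red); there is no depth.
- camera_info(name): a dict with "fx", "fy", "cx", "cy" (pixels), "dist_coeffs" ([k1, k2, p1, p2, k3] as OpenCV has them; the pictures are not rectified), "R" (3x3) and "t" (3): a world point X has camera coordinates R X + t; the wrist camera has in their place "T_tool_cam" (4x4, takes a point from camera to tool coordinates, whose origin is the TCP and whose axes are the flange's). Camera axes: x right, y down, z forward; pixel columns grow to the right and rows downward; lengths in m; the calibration is good to about 2 mm. A picture is of the moment at which its call begins: read the wrist's pose just before it. camera_info takes no time and is no camera call.
A pose or a line that the arm cannot do raises arm.MotionError and nothing moves.
- ticket.finish_job(): hands the job in; it is judged then, once.
Readings, each from a call of its own:
- arm.read_time(): time.
- arm.read_joint_positions(): joint angles.
- arm.read_dq(): joint speeds.
- arm.read_effort(): joint torques, N m.
- arm.read_tool_pos(): TCP position.
- arm.read_eef_rot(): TCP orientation.
- arm.read_ft_force(): force on the tool from outside, world axes, zero at the start.
- arm.read_wrist_torque(): the same for the moment, N m.
- arm.read_opening(): opening from 0.0 (shut) to 1.0 (fully open).
- arm.read_finger_force(): force on a finger pad.
Only numpy, scipy, OpenCV 4.12 (cv2) and the standard library are available. Lean on these libraries where they do the work, as an engineer would, in place of code of your own. Each camera call takes 0.05 s, during which the arm holds its last target. There are 200 camera calls.

## Working session

There is one attempt and no reset: what is moved stays moved. The work goes in short steps, each a Python script; the robot and the scene stay as the last script left them, time stands still between calls to the robot, and variables do not carry over. Pictures are saved under pics/ and viewed, at most 10 in all, crops included, and the job is handed in when it is done.

```bash
mkdir -p pics; python3 - <<'E'
from station import arm,snapshot,camera_info
import cv2,numpy as np
for n in("scene","top"):
    cv2.imwrite(f"pics/{n}0.png",cv2.resize(snapshot(n),(800,600)));i=camera_info(n)
    R=np.array(i["R"]);print(n,i["fx"],i["dist_coeffs"],-R.T@np.array(i["t"]),R)
print(camera_info("wrist"),arm.read_eef_rot(),arm.read_tool_pos())
E
```

```text
scene 405.9881204936974 [-0.04743051  0.          0.          0.          0.        ] [1.01894495 0.60113509 0.71349579] [[-0.77864321  0.62726753  0.01581767]
 [ 0.38238007  0.49434357 -0.78064711]
 [-0.49749395 -0.60179721 -0.62477187]]
top 381.71409552558833 [-0.00609888  0.          0.          0.          0.        ] [ 0.27860244 -0.00196032  1.20458207] [[-0.00661693 -0.99997323 -0.00312317]
 [-0.98086907  0.00709811 -0.19453917]
 [ 0.19455613  0.00177617 -0.98088978]]
{'fx': 269.3087586506913, 'fy': 269.3087586506913, 'cx': 258.30290886589034, 'cy': 196.29827385254453, 'dist_coeffs': array([-0.01593437,  0.        ,  0.        ,  0.        ,  0.        ]), 'T_tool_cam': array([[ 8.35075262e-04, -9.53478710e-01, -3.01459204e-01,
         7.76604938e-02],
       [ 9.99998914e-01,  4.30223126e-04,  1.40936404e-03,
         1.92963565e-04],
       [-1.21410389e-03, -3.01460054e-01,  9.53478034e-01,
        -6.98229377e-02],
       [ 0.00000000e+00,  0.00000000e+00,  0.00000000e+00,
         1.00000000e+00]])} [ 1.47341983e-01  9.89084903e-01 -1.17085120e-03 -1.52667440e-04] [0.18931842 0.62126294 0.30284045]
```

View pics/scene0.png

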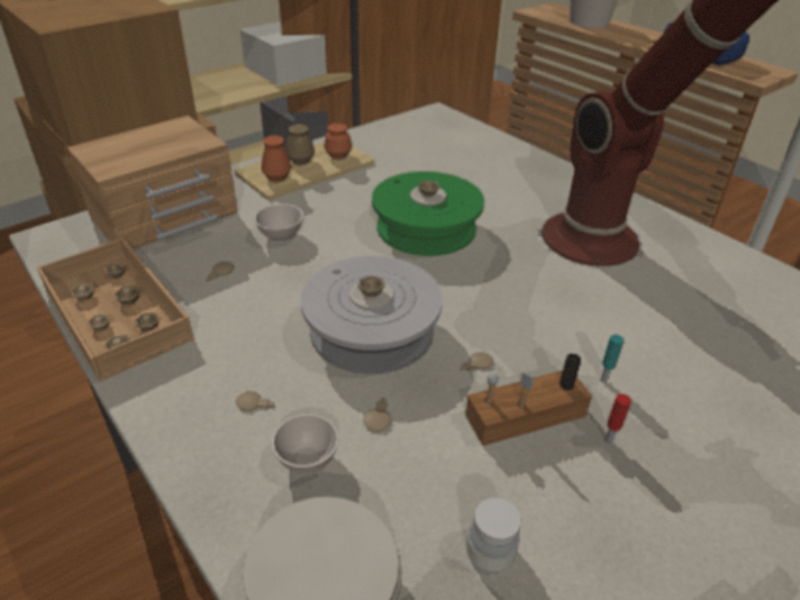

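View pics/top0.png

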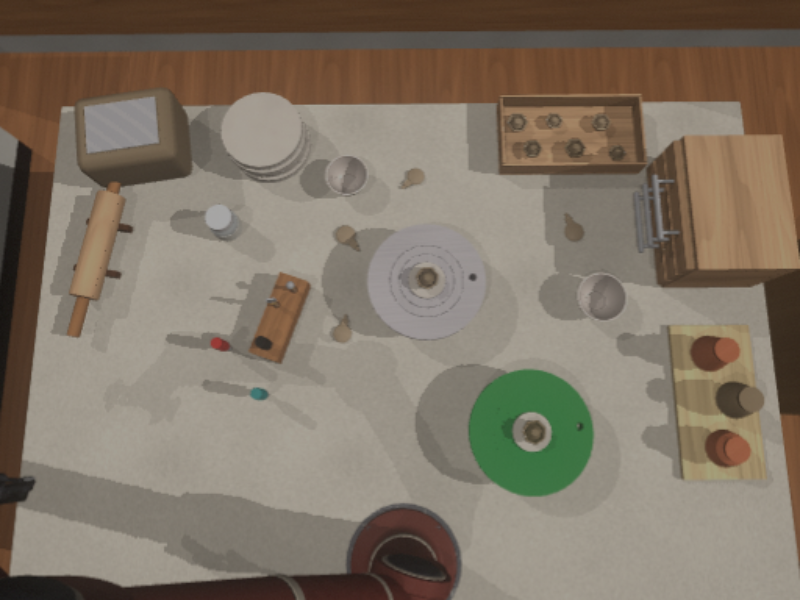

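The top view (800x600) shows these candidates for the pin: black handle (263,343), red (220,343) and turquoise (259,393). For the stand there is grey (427,281), with its hole at (473,277), and green (531,432). In the scene view the black handle is at (571,371), standing in the block, and the grey head is at (371,300). I choose the black handle and the grey stand.

```bash
cat > h.py <<'E'
from station import arm,snapshot,camera_info,ticket
import cv2,numpy as np
from scipy.spatial.transform import Rotation as Ro
def cam(n):
    i=camera_info(n);K=np.array([[i["fx"],0,i["cx"]],[0,i["fy"],i["cy"]],[0,0,1]])
    if "R" in i: R=np.array(i["R"]).T;c=-R@np.array(i["t"])
    else:
        T=np.array(i["T_tool_cam"]);Rt=Ro.from_quat(arm.read_eef_rot()).as_matrix()
        R=Rt@T[:3,:3];c=Rt@T[:3,3]+np.array(arm.read_tool_pos())
    return K,np.array(i["dist_coeffs"]),R,c
def plane(C,px,z):
    K,d,R,c=C
    u=cv2.undistortPoints(np.array(px,float).reshape(-1,1,2),K,d)[:,0]
    r=np.c_[u,np.ones(len(u))]@R.T
    return (c+r*((z-c[2])/r[:,2])[:,None])[:,:2]
def proj(C,X):
    K,d,R,c=C
    return cv2.projectPoints((np.atleast_2d(X)-c)@R,np.zeros(3),np.zeros(3),K,d)[0][:,0]
def blob(m,near):
    n,l,s,c=cv2.connectedComponentsWithStats(m.astype(np.uint8))
    k=min((k for k in range(1,n) if s[k,4]>=6),key=lambda k:np.hypot(*(c[k]-near)))
    return l==k,c[k]
def down(a): # tool down with tool y axis along world direction a
    y=np.array([np.cos(a),np.sin(a),0]);z=np.array([0,0,-1.]);x=np.cross(y,z)
    return Ro.from_matrix(np.c_[x,y,z]).as_quat()
E
python3 - <<'E'
from h import *
C=cam("top");im=snapshot("top");g=im.max(2);S=512/800
hsv=cv2.cvtColor(im,cv2.COLOR_BGR2HSV)
m,c=blob(g<50,np.array([263,343])*S);ys,xs=np.nonzero(m);print("pin px",c,m.sum(),"top z.1",plane(C,[c],.095))
m,c=blob(g<70,np.array([473,277])*S);print("hole px",c,m.sum(),plane(C,[c],.074))
hole=plane(C,[c],.074)[0]
# block
w=(hsv[...,1]>100)&(g>60);m,c=blob(w,np.array([285,315])*S)
p=plane(C,cv2.findContours(m.astype(np.uint8),0,1)[0][0][:,0],.045)
print("block",m.sum(),cv2.minAreaRect((p*1000).astype(np.float32)))
# head: table is yellowish-grey, head bluish
b=im.astype(int);w=(b[...,0]>=b[...,2]-2)&(g>90)
w=cv2.morphologyEx(w.astype(np.uint8),cv2.MORPH_OPEN,np.ones((3,3)))
n,l,s,cc=cv2.connectedComponentsWithStats(w);k=l[int(281*S),int(455*S)];print(k,s[k],cc[k])
p=plane(C,cv2.convexHull(cv2.findContours((l==k).astype(np.uint8),0,1)[0][0])[:,0],.074)
print("head",cv2.fitEllipse((p*1000).astype(np.float32)))
cv2.imwrite("pics/w.png",cv2.resize(w*255,(800,600)))
E
```

```text
pin px [170.28571429 220.        ] 7 top z.1 [[0.40943467 0.25136131]]
hole px [301.83333333 176.83333333] 6 [[ 0.5408052  -0.13900283]]
block 1033 ((469.30670166015625, 237.873046875), (66.38784790039062, 168.7779541015625), 70.30360412597656)
0 [     0      0    512    384 191909] [253.68023907 189.53980793]Traceback (most recent call last):
  File "<stdin>", line 16, in <module>
cv2.error: OpenCV(4.12.0) /io/opencv/modules/imgproc/src/shapedescr.cpp:361: error: (-201:Incorrect size of input array) There should be at least 5 points to fit the ellipse in function 'fitEllipseNoDirect'
```

```bash
python3 - <<'E'
from h import *
a=np.radians(70.3)
def tryp(p):
    arm.movep(p,down(a)); arm.pause(.3); print(arm.read_tool_pos(),arm.read_joint_positions(),arm.read_time())
tryp([.44,.247,.25])
C=cam("wrist");im=snapshot("wrist");np.savez("pics/pin.npz",im=im,K=C[0],d=C[1],R=C[2],c=C[3]);cv2.imwrite("pics/pinw.png",im)
tryp([.56,-.06,.33])
C=cam("wrist");im=snapshot("wrist");np.savez("pics/st.npz",im=im,K=C[0],d=C[1],R=C[2],c=C[3]);cv2.imwrite("pics/stw.png",im)
E
```

```text
[0.43982561 0.2476181  0.2499717 ] [-0.58744717  0.4586903   0.04516799  1.90805797 -0.02881597  0.77536329
  0.70179108] 2.1167
[ 0.55999486 -0.05893189  0.32985059] [ 0.02396483  0.4535384   0.06399373  1.64544403 -0.03275654  1.04403454
  1.32678862] 3.75
```

View pics/pinw.png

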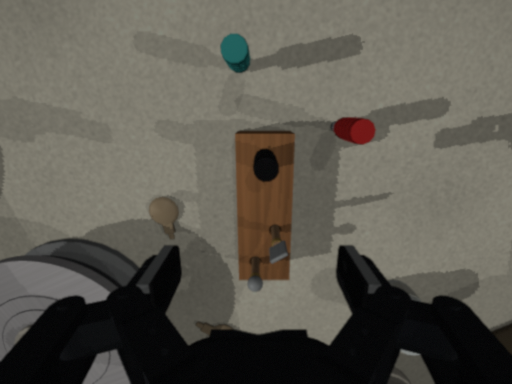

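View pics/stw.png

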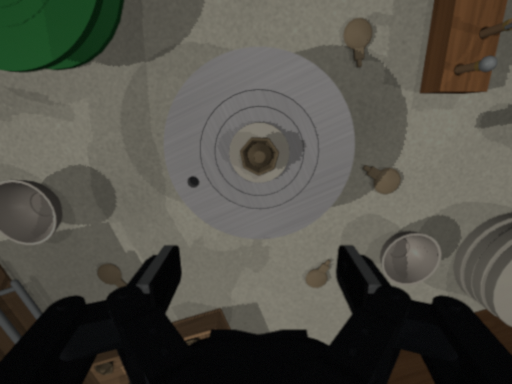

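The pin crop shows the black handle in the block at (265,165), with red at (355,130), turquoise at (235,50) and the tools at (277,245) and (255,270). The stand picture shows the grey head centred near (259,143) with its hole at (194,182).

```bash
python3 - <<'E'
from h import *
def ld(f): d=np.load(f);return d["im"],(d["K"],d["d"],d["R"],d["c"])
im,C=ld("pics/pin.npz");hsv=cv2.cvtColor(im,cv2.COLOR_BGR2HSV);g=im.max(2)
m,c=blob(g<35,(265,165));ys,xs=np.nonzero(m);print("pin",c,m.sum(),xs.min(),xs.max(),ys.min(),ys.max(),plane(C,[c],.075),"cam",C[3])
print("top edge / bottom", plane(C,[[c[0],ys.min()],[c[0],ys.max()]],.101),plane(C,[[c[0],ys.min()],[c[0],ys.max()]],.045))
w=(hsv[...,1]>110)&(g>55)&(hsv[...,0]<25);m,_=blob(w,(265,215))
m=cv2.morphologyEx(m.astype(np.uint8),cv2.MORPH_CLOSE,np.ones((9,9)))
p=plane(C,cv2.findContours(m,0,1)[0][0][:,0],.045);r=cv2.minAreaRect((p*1000).astype(np.float32));print("block",r)
im,C=ld("pics/st.npz");g=im.max(2);hsv=cv2.cvtColor(im,cv2.COLOR_BGR2HSV);
m,c=blob(g<60,(194,182));hole=plane(C,[c],.074)[0];print("hole",c,m.sum(),hole)
b=im.astype(int)
print([im[y,x].tolist() for x,y in((220,80),(330,180),(300,220),(150,300),(380,120),(140,120))])
E=cv2.Canny(cv2.GaussianBlur(im,(3,3),0),20,60)
ys,xs=np.nonzero(E);P=plane(C,np.c_[xs,ys],.074)
c0=plane(C,[[259,143]],.074)[0]
for R in(.115,):
  for _ in range(15):
    d=P-c0;r=np.hypot(*d.T);k=abs(r-R)<max(.0025,.012-.001*_)
    A=np.c_[2*P[k],np.ones(k.sum())];s=np.linalg.lstsq(A,(P[k]**2).sum(1),rcond=None)[0];c0=s[:2]
  print("axis",c0,np.sqrt(s[2]+c0@c0),k.sum(),np.hypot(*(hole-c0)),np.arctan2(*(hole-c0)[::-1]))
E
```

```text
pin [265.30176565 164.97431782] 623 254 277 149 180 [[0.41342362 0.2644385 ]] cam [0.36673085 0.27386185 0.31980001]
top edge / bottom [[0.396128   0.26972142]
 [0.42047518 0.26127095]] [[0.40365195 0.26866171]
 [0.43423058 0.25804842]]
block ((467.458740234375, 245.08517456054688), (58.86665344238281, 167.82984924316406), 70.38044738769531)
hole [192.94117647 181.35294118] 85 [ 0.53820376 -0.13698639]
[[111, 111, 113], [105, 105, 108], [105, 106, 108], [7, 6, 7], [76, 84, 87], [88, 98, 100]]
axis [ 0.53171084 -0.04754732] 0.11501367332062364 446 0.08967444033111482 -1.498327427870058
```

```bash
python3 - <<'E'
from h import *
a=np.radians(70.4);q=down(a);P=np.array([.412,.2648])
arm.move_gripper(.6,25)
arm.movep([*P,.22],q)
arm.line_to([*P,.129],.1)
arm.move_gripper(0.0,25);arm.pause(.2)
print("open",arm.read_opening(),arm.read_finger_force(),arm.read_ft_force(),arm.read_wrist_torque(),arm.read_tool_pos())
arm.line_to([*P,.20],.08);arm.pause(.4)
print("lift",arm.read_opening(),arm.read_finger_force(),arm.read_ft_force(),arm.read_tool_pos(),arm.read_eef_rot(),arm.read_time())
C=cam("wrist");im=snapshot("wrist");np.savez("pics/g.npz",im=im,K=C[0],d=C[1],R=C[2],c=C[3])
cv2.imwrite("pics/g.png",cv2.resize(im[120:384,130:400],None,fx=2.2,fy=2.2))
Z=np.array(arm.read_tool_pos())
for z in(-.118,-.054,-.028):print(z,proj(C,Z+[0,0,z]))
E
```

```text
open 0.2522443293433457 25.77751189470291 [-0.48907093 -0.92805869  5.33807241] [-0.11601112  0.16997244 -0.02084725] [0.4122412  0.26494954 0.12953164]
lift 0.2518567534255014 25.318816602230072 [-0.65386277 -0.08700811 -0.66704697] [0.41196396 0.26477852 0.19983694] [ 1.70200193e-01  9.85409493e-01 -1.14212324e-04 -1.09172574e-04] 8.6917
-0.118 [[257.74350111 219.56738181]]
-0.054 [[257.61564599 266.24703376]]
-0.028 [[257.52608605 299.05007469]]
```

View pics/g.png

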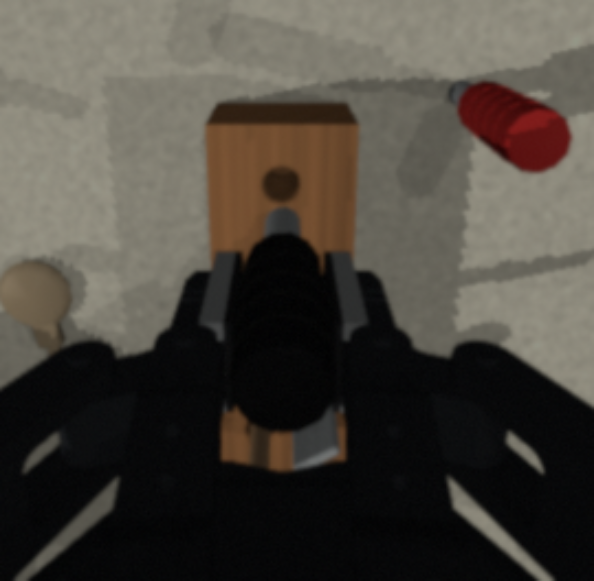

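The picture shows the pin upright and centred in the pads. The tip's far edge is at crop (282,207), or image (258,214), which is where it was predicted. Next I hover beside the head's hole to check the alignment.

```bash
python3 - <<'E'
from h import *
a=.43;q=down(a);x=np.array([-np.sin(a),np.cos(a)]);H=np.array([.5382,-.1370])
arm.line_to([.412,.2648,.26],.15)
arm.movep([*(H-.022*x),.26],q)
arm.line_to([*(H-.022*x),.205],.1);arm.pause(.4)
print(arm.read_tool_pos(),arm.read_ft_force(),arm.read_joint_positions(),arm.read_time(),arm.read_opening())
C=cam("wrist");im=snapshot("wrist");Z=np.array(arm.read_tool_pos())
pt=proj(C,Z-[0,0,.1185])[0];ph=proj(C,[*H,.074])[0];print("pred tip,hole",pt,ph)
g=im.max(2);m,c=blob((g<60),ph);print(c,m.sum(),plane(C,[c],.074))
o=np.round(ph).astype(int)-[45,45];print("crop origin",o)
cv2.imwrite("pics/h.png",cv2.resize(im[o[1]:o[1]+110,o[0]:o[0]+110],None,fx=5,fy=5,interpolation=0))
E
```

```text
[ 0.54748654 -0.15703121  0.20532234] [ 0.34035311 -0.14053548 -1.20433459] [ 0.09660925  0.61350687  0.22691612  1.7821577  -0.18797087  0.76632721
  0.84932948] 12.0167 0.25083637260465497
pred tip,hole [258.16419715 219.28498482] [258.1576472  186.57803749]
[258.30373832 186.30841121] 214 [[ 0.53821241 -0.13675615]]
crop origin [213 142]
```

View pics/h.png

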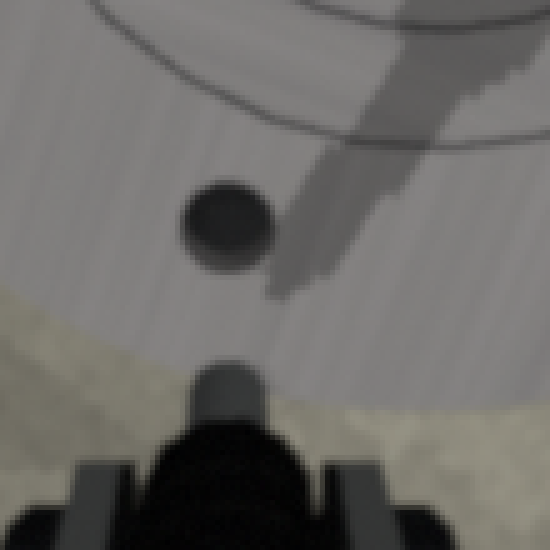

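The crop shows the hole at (228,225), which is image (258.6,187), with the tip in line below it. The hole's position is confirmed at (.5383,-.1369). Now I lower the pin while watching the force.

```bash
cat >> h.py <<'E'
def F(n=8):
    v=[]
    for _ in range(n): v.append(arm.read_ft_force());arm.pause(.008)
    return np.mean(v,0)
E
python3 - <<'E'
from h import *
H=np.array([.5383,-.1369])
arm.line_to([*H,.205],.06);arm.pause(.3);b=F(20);print("base",b,arm.read_time());np.save("base.npy",b)
arm.line_to([*H,.196],.05)
z=.196
while z>.172:
    z-=.001;arm.line_to([*H,z],.03);arm.pause(.05);f=F()-b;print(round(z,4),f.round(2),np.array(arm.read_tool_pos()).round(4))
    if f[2]>3 or np.hypot(*f[:2])>6:break
arm.pause(.3);print(F(20)-b,arm.read_tool_pos(),arm.read_opening(),arm.read_time())
E
```

```text
base [ 0.10496733  0.19053291 -1.13762347] 13.05
0.195 [ 0.13 -0.35 -0.04] [ 0.5384 -0.1369  0.1951]
0.194 [ 0.07 -0.38 -0.12] [ 0.5383 -0.1369  0.194 ]
0.193 [-0.29 -0.29 -0.23] [ 0.5383 -0.1369  0.193 ]
0.192 [ 0.04 -0.23  0.08] [ 0.5383 -0.1369  0.192 ]
0.191 [ 0.03 -0.47 -0.09] [ 0.5383 -0.1369  0.191 ]
0.19 [-0.14 -0.18  0.18] [ 0.5383 -0.1369  0.19  ]
0.189 [-0.21 -0.33 -0.17] [ 0.5383 -0.1369  0.189 ]
0.188 [-0.21  0.05 -0.18] [ 0.5383 -0.1369  0.188 ]
0.187 [-0.34  0.01 -0.26] [ 0.5383 -0.1369  0.187 ]
0.186 [-0.04 -0.13  0.25] [ 0.5383 -0.1369  0.186 ]
0.185 [ 0.21 -0.51  0.01] [ 0.5383 -0.1369  0.185 ]
0.184 [-0.31  0.18 -0.09] [ 0.5383 -0.1369  0.184 ]
0.183 [ 0.11 -0.13  0.  ] [ 0.5383 -0.1369  0.183 ]
0.182 [ 0.33  0.02 -0.05] [ 0.5383 -0.1369  0.182 ]
0.181 [ 0.16 -0.23 -0.27] [ 0.5383 -0.1369  0.181 ]
0.18 [-0.39  0.06  0.03] [ 0.5383 -0.1369  0.18  ]
0.179 [-0.14 -0.22 -0.14] [ 0.5383 -0.1369  0.179 ]
0.178 [-0.3  -0.34 -0.04] [ 0.5383 -0.1369  0.178 ]
0.177 [-1.14 -0.12  5.34] [ 0.5385 -0.137   0.1775]
[-1.29361171  0.2649343   6.83987671] [ 0.53851015 -0.1370132   0.1774982 ] 0.24900293287262804 20.8167
```

```bash
cat > slide.py <<'E'
from h import *
import sys
A=np.array([.5317,-.0475]);r=.0897;b=np.load("base.npy");z=.1772
p=np.array(arm.read_tool_pos())[:2]-A;th=np.arctan2(p[1],p[0]);t0=arm.read_time();th0=th;n=0
while th-th0<1.22 and arm.read_time()-t0<26:
    th+=.022;n+=1
    arm.line_to([*(A+r*np.array([np.cos(th),np.sin(th)])),z],.03)
    f=F(4)-b;u=np.array([np.cos(th),np.sin(th)]);fr=f[:2]@u;ft=f[:2]@[-u[1],u[0]];pz=arm.read_tool_pos()[2]
    if n%4==0 or pz<.177: print(round(th-th0,3),round(z,4),"pz",round(pz,4),"fz",f[2].round(1),"fr",fr.round(1),"ft",ft.round(1))
    if pz<.1767 or abs(fr)>10 or abs(ft)>12 or f[2]>12: break
    z=min(.1776,z+float(np.clip((f[2]-4)/20000,-.0002,.0003)))
print("end",th,arm.read_tool_pos(),F(10)-b,arm.read_opening(),arm.read_time())
E
python3 slide.py
```

```text
0.088 0.1776 pz 0.1775 fz 8.2 fr -0.1 ft -5.5
0.176 0.1776 pz 0.1775 fz 9.0 fr -0.6 ft -5.3
0.264 0.1776 pz 0.1775 fz 8.3 fr -0.1 ft -5.6
0.352 0.1776 pz 0.1775 fz 7.0 fr 0.2 ft -4.6
0.44 0.1776 pz 0.1775 fz 7.2 fr -0.3 ft -4.8
0.528 0.1776 pz 0.1775 fz 6.3 fr -0.4 ft -4.5
0.616 0.1776 pz 0.1776 fz 5.9 fr 0.1 ft -4.7
0.704 0.1776 pz 0.1776 fz 4.2 fr -0.0 ft -3.2
0.792 0.1776 pz 0.1776 fz 3.8 fr -0.1 ft -2.8
0.88 0.1776 pz 0.1776 fz 3.9 fr -0.2 ft -2.8
0.968 0.1775 pz 0.1774 fz 2.3 fr 0.2 ft -2.3
1.034 0.177 pz 0.177 fz -0.6 fr 0.5 ft -0.7
1.056 0.1768 pz 0.1768 fz -0.5 fr 0.8 ft -2.0
1.078 0.1766 pz 0.1767 fz 1.6 fr -0.2 ft -5.5
end -0.4168627911698348 [ 0.61304671 -0.08520344  0.17666433] [-2.36256524 -4.99374088  1.55541065] 0.24726752712308295 34.7833
```

The tip has begun to enter the hidden hole at about 1.03 rad of travel and is now against its far wall. I back off slightly and go down gently, yielding to the side forces.

```bash
cat > drop.py <<'E'
from h import *
A=np.array([.5317,-.0475]);r=.0897;b=np.load("base.npy")
th=-.4169-.024;t0=arm.read_time()
xy=A+r*np.array([np.cos(th),np.sin(th)]);z=.1766
arm.line_to([*xy,z],.03);print((F(6)-b).round(1))
while z>.1582 and arm.read_time()-t0<18:
    z-=.0007;arm.line_to([*xy,z],.03);f=F(4)-b
    u=(xy-A)/np.hypot(*(xy-A));print(round(z,4),round(arm.read_tool_pos()[2],4),"fz",f[2].round(1),"fr",(f[:2]@u).round(1),"ft",(f[:2]@[-u[1],u[0]]).round(1))
    if f[2]>9 and z<.160: break
    if f[2]>5: z+=.0010
    if f[2]>14: break
    if np.hypot(*f[:2])>2: xy=xy+np.clip(f[:2]/12000,-.0006,.0006)
print(arm.read_tool_pos(),F(8)-b,arm.read_opening(),arm.read_time())
E
python3 drop.py
```

```text
[-1.8 -3.6  1.1]
0.1759 0.176 fz 2.2 fr 0.1 ft -3.6
0.1752 0.1753 fz 2.4 fr 0.5 ft -4.2
0.1745 0.1746 fz 2.3 fr 1.0 ft -3.5
0.1738 0.174 fz 3.6 fr 1.3 ft -3.0
0.1731 0.1738 fz 6.6 fr 0.1 ft -3.4
0.1734 0.1738 fz 6.1 fr 0.3 ft -2.8
0.1737 0.1738 fz 5.6 fr 0.9 ft -1.8
0.174 0.1739 fz 3.7 fr 1.1 ft -0.5
0.1733 0.1736 fz 5.4 fr 0.8 ft -0.7
0.1736 0.1736 fz 4.8 fr 1.1 ft 0.1
0.1729 0.1719 fz -0.3 fr 1.0 ft -0.4
0.1722 0.1716 fz 0.0 fr 0.9 ft -1.0
0.1715 0.1713 fz -0.4 fr 0.3 ft -1.8
0.1708 0.1708 fz -0.3 fr 0.2 ft -1.3
0.1701 0.1701 fz -0.0 fr 0.5 ft -1.8
0.1694 0.1694 fz 0.1 fr 0.3 ft -1.6
0.1687 0.1687 fz 0.0 fr 0.3 ft -1.9
0.168 0.168 fz 0.0 fr 0.2 ft -1.7
0.1673 0.1672 fz 0.1 fr 0.8 ft -1.9
0.1666 0.1665 fz 0.0 fr 0.3 ft -1.9
0.1659 0.1658 fz -0.1 fr 0.7 ft -1.6
0.1652 0.1651 fz -0.1 fr 0.5 ft -1.7
0.1645 0.1644 fz 0.1 fr 1.0 ft -1.5
0.1638 0.1637 fz 0.3 fr 0.4 ft -1.6
0.1631 0.163 fz 0.0 fr 0.7 ft -1.4
0.1624 0.1623 fz 0.1 fr 0.4 ft -1.6
0.1617 0.1616 fz 0.2 fr 0.3 ft -1.4
0.161 0.1609 fz -0.1 fr 0.1 ft -1.4
0.1603 0.1602 fz 0.1 fr 0.9 ft -1.5
0.1596 0.1595 fz -0.0 fr 0.4 ft -1.8
0.1589 0.1588 fz 0.1 fr 0.3 ft -1.8
0.1582 0.1586 fz 4.2 fr -0.2 ft -1.8
[ 0.61234463 -0.08784423  0.15863758] [-1.29371938 -1.58545897  4.47224042] 0.25028274333148975 44.2167
```

It is home: the shoulder touches at .1586, where .1585 was expected. Now I release it, retreat and check.

```bash
python3 - <<'E'
from h import *
p=np.array(arm.read_tool_pos());a=.43
arm.move_gripper(.5);arm.pause(.3);print(F(8),arm.read_finger_force())
arm.line_to([p[0],p[1],.26],.08)
arm.line_to([p[0]-.03*-np.sin(a),p[1]-.03*np.cos(a),.27],.15);arm.pause(.3)
C=cam("wrist");im=snapshot("wrist");print(arm.read_time())
print([proj(C,[p[0],p[1],z])[0].round(1).tolist() for z in(.074,.130)])
cv2.imwrite("pics/end.png",im)
E
```

```text
[-0.16032193 -0.03989719  0.06867815] 0.0
47.0583
[[258.2, 162.9], [258.2, 175.7]]
```

View pics/end.png

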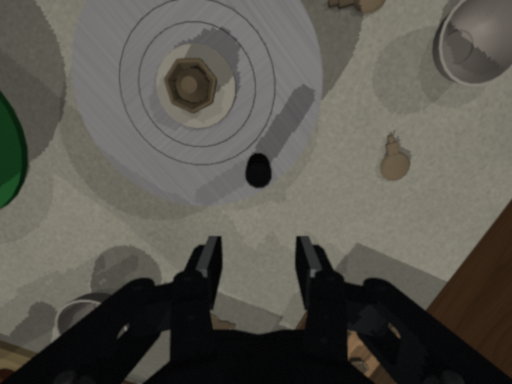

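The picture shows the pin standing upright at (258,170), spanning the predicted shoulder and top at (258,163–176). The gripper is clear.

```bash
python3 -c "
from station import ticket
print(ticket.finish_job())"
```

```text
the job is handed in; nothing more can be done
None
```

The lock pin is through the head and the hidden disc hole, pushed gently home with its shoulder on the head and released; the job was handed in at about 47 s of the 72 s, and no verdict came back.

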